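Right the toppled fittings pot and refill it

ROBOT

A 7-joint arm with a two-finger parallel gripper is mounted at the origin on the work surface. World frame = base frame: x ahead of the robot, y to its left, z up, the work surface at z = 0. Lengths are in m, angles in rad, forces in N, time in s.
With the tool pointing down it reaches from about 0.425 to 0.825 m from the base axis. Payload 3.6 kg.
Tool frame: the origin (TCP) lies on the centre line of the jaws, within the pads' length; the fingertips stand 25 mm ahead of it and the grasp point (between the pads) lies 6 mm ahead of it; z points along the fingers, y is the line along which they close (so a half turn about z gives the same grasp; the last joint's range is limited). The gripper opens to 93 mm and grips with 3 to 60 N. Pads are 15 mm wide; open, the fingers measure 128 mm over their backs; the gripper's body (75 mm by 188 mm) begins 65 mm behind the grasp point.
Start: joints at [1.187, 0.615, -0.013, 1.423, 0.008, 1.103, -0.04], TCP at [0.228, -0.609, 0.244] pointing down, gripper open.
Joint ranges: [-3.12, 3.12], [-0.3, 2.06], [-1.34, 1.32], [0.26, 2.42], [-1.36, 4.5], [0.01, 1.98], [-2.84, 2.84]. Speed limits (rad/s): [2.79, 2.79, 3.14, 3.14, 3.14, 3.14, 3.14].

INTERFACE

Orientations are given as a unit quaternion [x, y, z, w].
In Python, from workcell import ctrl, cams, order gives the robot as it stands.
- The arm moves only by the tool move_arm, never from a script. Its argument "steps" is a list of rows, each an object of numbers: "dx", "dy", "dz": the shift along the tool's x, y, z in m; "wx", "wy", "wz": the turn, a rotation vector about the tool's x, y, z in degrees; "fingers": the closure, from 0 (fully open) to 1 (shut). A call has 1 to 8 rows; each row is the pose to reach, as a shift and turn from the pose commanded when the call began, along the tool's axes at that moment; what a row does not reach only later rows make up. A row lasts 1/10 s, in which the tool goes at most 50 mm and 8.59 degrees, less where a joint would pass 70% of its speed; a pose out of reach is approached as far as the arm can. A call with a gripper value outside its range is refused whole. The fingers move at their own pace and stop on an object; the grip force is fixed at half the most. Time passes only in rows, so rows that repeat a pose let the fingers close. It gives the time, the measured TCP pose, the force, the opening and the grip force at its end, in the units of the state.
- ctrl.observe(): the state, without advancing time (a new reading comes with each control period).
- cams.get_image(name): name is "scene" or "top" or "wrist"; returns a dict with "img" (384x512x3 uint8, blue, green, red), "K" (3x3 intrinsics, pixels), "rvec" (rotation vector, rad) and "tvec" (3), from world to camera coordinates, as OpenCV has them; the wrist camera has in their place "hand_eye" (4x4, takes a point from camera to tool coordinates, whose origin is the TCP and whose axes are the flange's). Camera axes: x right, y down, z forward; pixel columns grow to the right and rows downward; lengths in m; the calibration is good to about 2 mm. A picture is of the moment at which its call begins: read the wrist's pose just before it. There is no depth.
- order.sign_off(): hands the job in; it is judged then, once.
The state is a dict: "time_s": time; "joint_positions": joint angles; "qd": joint speeds; "tau": joint torques, N m; "tool_pos": TCP position; "orientation": TCP orientation; "ft_force": force on the tool from outside, world axes, zero at the start; "moment": the same for the moment, N m; "finger_gap": finger opening in m; "finger_force": force on a finger pad.
Only numpy, scipy, OpenCV 4.12 (cv2) and the standard library are available. Lean on these libraries where they do the work, as an engineer would, in place of code of your own. Each camera call takes 0.05 s, during which the arm holds its last target. There are 200 camera calls.

TASK

The small square aluminium fittings pot on the charango bench has been knocked over on its side. Stand it upright on the bench and put the spilled tuner button and the little cedar cleat back inside it. Leave the peg winder, the file and the peg gauge where they are.

Things in the scene. Friction and masses are not known exactly. Their poses are not given: they have to be found in the camera images.
- pot: Square open aluminium pot with cork foot: 56 x 56 mm outside, 80 mm foot to rim, walls 4 mm, cork floor 8 mm, inside 48 x 48 mm, about 150 g. Origin: centre of the underside of its foot; z axis runs out through the open mouth, x and y square to its sides. It starts lying on a side face (z level, mouth pointing away from the robot or to either side), origin 28 mm up. Bench top: z = 0.
- button: Black plastic tuner button lying flat on the bench: a rounded oval 26 mm long (x), 16 mm wide (y), 10 mm high (z), with a thin 6 mm stub sticking out a further 4 mm at its +x end. Origin: centre of the underside of the oval. It is the only such button lying on the bench.
- cleat: Small plain cedar cleat lying flat on the bench: block 36 mm long (x), 18 mm wide (y), 12 mm high (z), stepped down at both ends of its top. Origin: centre of its underside.
- winder: Peg winder, a bystander: 14 mm thick, black handle and chrome crank with a square head, about 105 x 75 mm, lying on the bench beyond the work. Origin: on the bench under the handle, 55 mm from the handle's end.
- file: Steel tapering file with wooden handle, a bystander: 240 mm long (x), 22 mm thick, lying on the bench beyond the work. Origin: on the bench under its middle.
- gauge: Flat orange plastic peg gauge, a bystander: 90 x 45 x 8 mm, lying on the bench beyond the work. Origin: centre of its underside.
There are look-alikes about, which are no part of the job. There is more than one size of the cleat; the one meant has the size given above.

How it is judged:
At the end, for the whole second after the job is handed in: The pot stands at rest on its foot on the bench (axis within 0.1 rad of vertical, underside within 6 mm of the bench top); the button and the cleat rest inside it (origins within 26 mm of its axis along each side, 0 to 65 mm above its underside) (angle between pot's own z axis and vertical below 0.1 rad and height (world z) of pot between -0.006 and 0.006 m and linear speed of each of pot, button, cleat below 0.02 m/s and x of button in the frame of pot between -0.026 and 0.026 m and y of button in the frame of pot between -0.026 and 0.026 m and z of button in the frame of pot between 0 and 0.065 m and x of cleat in the frame of pot between -0.026 and 0.026 m and y of cleat in the frame of pot between -0.026 and 0.026 m and z of cleat in the frame of pot between 0 and 0.065 m); the robot touches nothing.
It fails at once if the peg winder is shifted by more than 30 mm (distance of winder from where it was at the start of the episode above 0.03 m).
It fails at once if the file is shifted by more than 30 mm (distance of file from where it was at the start of the episode above 0.03 m).
It fails at once if the peg gauge is shifted by more than 30 mm (distance of gauge from where it was at the start of the episode above 0.03 m).
It also fails if it takes over 72 s, if anything falls off the work surface, if the arm or the gripper's body presses on something with over 40 N, if the wrist force passes 120 N, or if a joint passes its speed limit or range.

## Working session

There is one attempt and no reset: what is moved stays moved. The work goes in short steps, Python scripts to look and compute and a tool call to move; the robot and the scene stay as the last step left them, time stands still between calls to the robot, and variables do not carry over. Pictures are saved under pics/ and viewed, at most 13 in all, crops included, and the job is handed in when it is done.

Besides the shell and the picture viewer there is one more tool, called by a JSON object that holds its "method" and its "body", one argument or row to a line. move_arm: Moves the arm, as the interface text tells. Its arguments: {"type":"object","properties":{"steps":{"type":"array","items":{"type":"object","properties":{"dx":{"type":"number"},"dy":{"type":"number"},"dz":{"type":"number"},"wx":{"type":"number"},"wy":{"type":"number"},"wz":{"type":"number"},"fingers":{"type":"number"}}}}},"required":["steps"]}

```bash
mkdir -p pics; ls; cat > h.py <<'E'
import numpy as np, cv2
from scipy.spatial.transform import Rotation as R
from workcell import ctrl, cams, order
def cam(name):
    s=ctrl.observe(); d=cams.get_image(name); K=np.array(d["K"])
    if name=="wrist":
        T=np.eye(4);T[:3,:3]=R.from_quat(s["orientation"]).as_matrix();T[:3,3]=s["tool_pos"]
        M=T@np.array(d["hand_eye"])
    else:
        M=np.eye(4);r=R.from_rotvec(np.ravel(d["rvec"])).as_matrix()
        M[:3,:3]=r.T;M[:3,3]=-r.T@np.ravel(d["tvec"])
    return d["img"],K,M
def ray(K,M,uv,z=0.):
    uv=np.atleast_2d(np.array(uv,float))
    d=np.c_[uv,np.ones(len(uv))]@np.linalg.inv(K).T@M[:3,:3].T
    c=M[:3,3]; return c+d*((z-c[2])/d[:,2])[:,None]
def proj(K,M,P):
    p=(np.atleast_2d(P)-M[:3,3])@M[:3,:3]@K.T; return p[:,:2]/p[:,2:]
E
python3 - <<'E'
from h import *
a,K,M=cam("scene");b,K2,M2=cam("top")
cv2.imwrite("pics/top.png",cv2.resize(b,(800,600)));cv2.imwrite("pics/scene.png",cv2.resize(a,(800,600)))
np.savez("c.npz",a=a,b=b,K=K,M=M,K2=K2,M2=M2)
print(M[:3,3],M2[:3,3]); print(ray(K2,M2,[[0,0],[511,0],[0,383],[511,383]]))
s=ctrl.observe();print(R.from_quat(s["orientation"]).as_matrix().round(3),s["time_s"])
E
```

```text
pics
[0.93260658 0.57722614 0.72298417] [ 0.50110902 -0.00979029  0.78454157]
[[ 1.11880373  0.61462372  0.        ]
 [ 1.12118042 -0.64885079  0.        ]
 [ 0.24030758  0.50354695  0.        ]
 [ 0.24407516 -0.53980091  0.        ]]
[[ 0.937  0.35  -0.001]
 [ 0.35  -0.937  0.002]
 [-0.    -0.002 -1.   ]] 0.1
```

View pics/top.png

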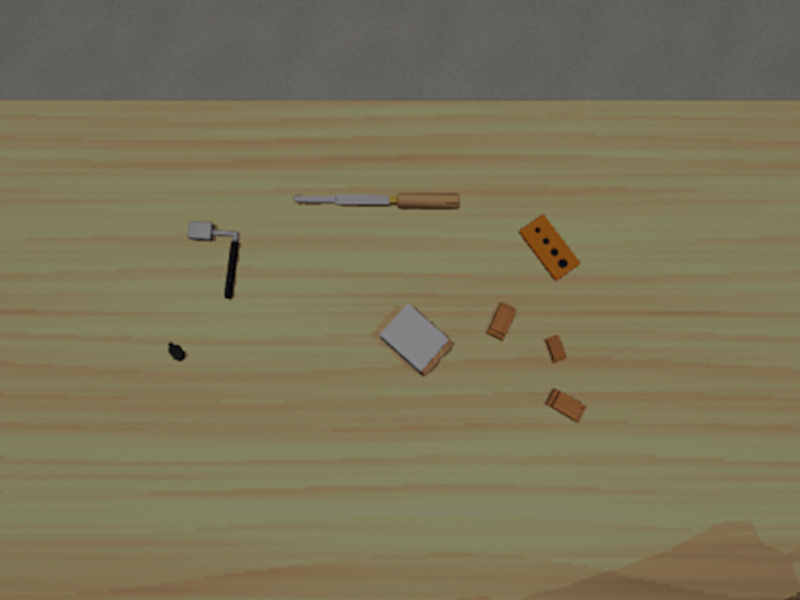

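View pics/scene.png

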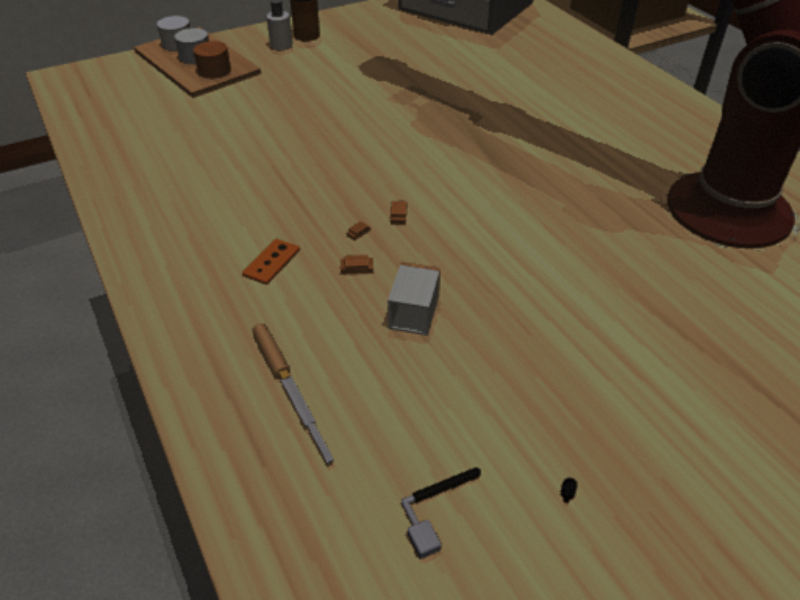

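Top view: pot at (415,340), with its cork foot at the lower right and its mouth towards the upper left. The button is at (177,352). There are three cleat candidates, at (502,321), (556,349) and (566,405). I'll measure their sizes and enlarge a crop.

```bash
python3 - <<'E'
from h import *
z=np.load("c.npz");b,K,M=z["b"],z["K2"],z["M2"]
s=512/800
def meas(name,c,zt,r,f):
    u,v=[int(x*s) for x in c]; cr=b[v-r:v+r,u-r:u+r].astype(int); m=f(cr).astype(np.uint8)
    cs,_=cv2.findContours(m,0,2); k=max(cs,key=cv2.contourArea).reshape(-1,2)+[u-r,v-r]
    w=ray(K,M,k,zt)[:,:2]; q=cv2.minAreaRect((w*1000).astype(np.float32))
    bx=cv2.boxPoints(q); e=bx[1]-bx[0],bx[2]-bx[1]; L=max(e,key=np.linalg.norm)
    print(name,np.round(q[0],1),np.round(q[1],1),"long axis deg",np.degrees(np.arctan2(L[1],L[0])).round(1))
print(b[int(405*s),int(566*s)],b[int(380*s),int(530*s)],b[int(340*s),int(415*s)],b[int(352*s),int(177*s)])
wood=lambda c:(c[...,1]<c[...,2]*.72)&(c[...,0]<c[...,2]*.6)
for n,c in dict(A=(502,321),B=(556,349),C=(566,405)).items(): meas(n,c,.012,20,wood)
meas("button",(177,352),.005,14,lambda c:c.max(2)<60)
meas("pot",(415,340),.056,40,lambda c:(np.ptp(c,axis=2)<25)&(c.min(2)>80))
cr=b[180:290,230:390]; cv2.imwrite("pics/crop.png",cv2.resize(cr,(800,550),interpolation=cv2.INTER_CUBIC))
E
```

```text
[ 46  81 127] [ 88 124 130] [132 129 130] [19 18 18]
A [ 607.3 -161.1] [24.7 48.9] long axis deg -25.8
B [ 569.  -234.7] [34.5 19.2] long axis deg 17.6
C [ 492.2 -244.8] [49.7 24.7] long axis deg 58.9
button [564.  294.8] [29.4 15.3] long axis deg 36.6
pot [580.3 -36.5] [72.9 57.4] long axis deg 48.3
```

View pics/crop.png

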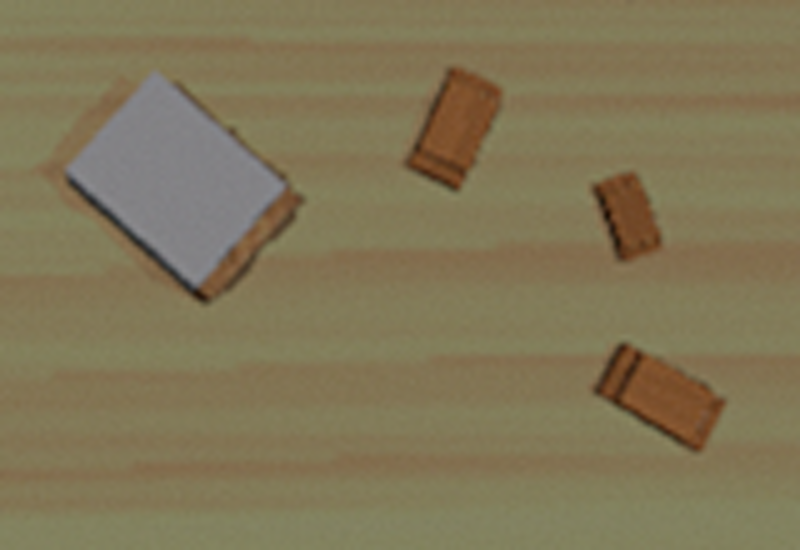

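B fits the 36 x 18 mm cleat. A and C are 49 x 25 mm, so too big. My plan for the pot is to grip it near the mouth with the tool pre-tilted, then rotate it through about 80–90° in pitch. First I'll check how far the arm can tilt.

```bash
cat >> h.py <<'E'
def pose(gp,yaw,tilt):
    """tool frame: x toward yaw (deg), pointing down then tilted by tilt deg about tool y; gp grasp point"""
    y=np.radians(yaw); x=np.array([np.cos(y),np.sin(y),0]); z=np.array([0,0,-1.])
    m=np.c_[x,np.cross(z,x),z]@R.from_euler("y",tilt,degrees=True).as_matrix()
    return np.array(gp)-.006*m[:,2],m
def delta(p,m):
    s=ctrl.observe();m0=R.from_quat(s["orientation"]).as_matrix()
    d=m0.T@(p-np.array(s["tool_pos"]));w=np.degrees(R.from_matrix(m0.T@m).as_rotvec())
    print("d",d.round(4),"w",w.round(2),"|w|",np.linalg.norm(w).round(1),"rows",max(np.linalg.norm(d)/.05,np.linalg.norm(w)/8.59).round(1))
def st():
    s=ctrl.observe();m=R.from_quat(s["orientation"]).as_matrix()
    print("t",s["time_s"],"p",np.round(s["tool_pos"],4),"z",m[:,2].round(3),"x",m[:,0].round(3),"gap",round(s["finger_gap"],4),"q",np.round(s["joint_positions"],2),"F",np.round(s["ft_force"],1))
E
python3 - <<'E'
from h import *
delta(*pose([.591,-.0245,.22],48.3,0))
E
```

```text
d [ 0.545  -0.4194  0.0176] w [ -0.13  -0.03 -27.8 ] |w| 27.8 rows 13.8
```

{"method": "move_arm", "body": {
  "steps": [
    {"dx": 0.545,"dy": -0.42,"dz": 0.018,"wz": -27.8},
    {"dx": 0.545,"dy": -0.42,"dz": 0.018,"wz": -27.8},
    {"dx": 0.545,"dy": -0.42,"dz": 0.018,"wz": -27.8},
    {"dx": 0.545,"dy": -0.42,"dz": 0.018,"wz": -27.8},
    {"dx": 0.545,"dy": -0.42,"dz": 0.018,"wz": -27.8},
    {"dx": 0.545,"dy": -0.42,"dz": 0.018,"wz": -27.8},
    {"dx": 0.545,"dy": -0.42,"dz": 0.018,"wz": -27.8},
    {"dx": 0.545,"dy": -0.42,"dz": 0.018,"wz": -27.8}
  ]
}}

```text
invalid input at $.steps[0]: expected keys dx, dy, dz, wx, wy, wz, fingers
```

```bash
python3 - <<'E'
from h import *
st();delta(*pose([.591,-.0245,.22],48.3,45))
E
```

```text
t 0.1 p [ 0.2274 -0.6082  0.2426] z [-0.001  0.002 -1.   ] x [ 0.937  0.35  -0.   ] gap 0.093 q [ 1.19  0.62 -0.01  1.42  0.01  1.1  -0.04] F [ 0.8 -0.6  0.4]
d [ 0.5412 -0.4174  0.0193] w [ 10.79  44.07 -26.39] |w| 52.5 rows 13.7
```

{"method": "move_arm", "body": {
  "steps": [
    {"dx": 0.541,"dy": -0.417,"dz": 0.019,"wx": 10.8,"wy": 44.1,"wz": -26.4,"fingers": 0},
    {"dx": 0.541,"dy": -0.417,"dz": 0.019,"wx": 10.8,"wy": 44.1,"wz": -26.4,"fingers": 0},
    {"dx": 0.541,"dy": -0.417,"dz": 0.019,"wx": 10.8,"wy": 44.1,"wz": -26.4,"fingers": 0},
    {"dx": 0.541,"dy": -0.417,"dz": 0.019,"wx": 10.8,"wy": 44.1,"wz": -26.4,"fingers": 0},
    {"dx": 0.541,"dy": -0.417,"dz": 0.019,"wx": 10.8,"wy": 44.1,"wz": -26.4,"fingers": 0},
    {"dx": 0.541,"dy": -0.417,"dz": 0.019,"wx": 10.8,"wy": 44.1,"wz": -26.4,"fingers": 0},
    {"dx": 0.541,"dy": -0.417,"dz": 0.019,"wx": 10.8,"wy": 44.1,"wz": -26.4,"fingers": 0},
    {"dx": 0.541,"dy": -0.417,"dz": 0.019,"wx": 10.8,"wy": 44.1,"wz": -26.4,"fingers": 0}
  ]
}}

```text
time_s: 0.9
tool_pos: [0.4386, -0.2693, 0.2311]
orientation: [0.844, 0.376, 0.35, -0.156]
ft_force: [1.9, 0.1, 0.2]
finger_gap: 0.0932
finger_force: 0.0
```

```bash
python3 - <<'E'
from h import *
st();delta(*pose([.591,-.0245,.15],48.3,60))
E
```

```text
t 0.9 p [ 0.4386 -0.2693  0.2311] z [ 0.472  0.527 -0.707] x [0.472 0.526 0.707] gap 0.0932 q [ 1.29  0.6  -0.58  1.9  -0.63  0.87  0.51] F [1.9 0.1 0.2]
d [ 0.1418 -0.05    0.2524] w [ 0.16 14.98 -0.16] |w| 15.0 rows 5.9
```

{"method": "move_arm", "body": {
  "steps": [
    {"dx": 0.142,"dy": -0.05,"dz": 0.252,"wx": 0,"wy": 15,"wz": 0,"fingers": 0},
    {"dx": 0.142,"dy": -0.05,"dz": 0.252,"wx": 0,"wy": 15,"wz": 0,"fingers": 0},
    {"dx": 0.142,"dy": -0.05,"dz": 0.252,"wx": 0,"wy": 15,"wz": 0,"fingers": 0},
    {"dx": 0.142,"dy": -0.05,"dz": 0.252,"wx": 0,"wy": 15,"wz": 0,"fingers": 0},
    {"dx": 0.142,"dy": -0.05,"dz": 0.252,"wx": 0,"wy": 15,"wz": 0,"fingers": 0},
    {"dx": 0.142,"dy": -0.05,"dz": 0.252,"wx": 0,"wy": 15,"wz": 0,"fingers": 0},
    {"dx": 0.142,"dy": -0.05,"dz": 0.252,"wx": 0,"wy": 15,"wz": 0,"fingers": 0}
  ]
}}

```text
time_s: 1.6
tool_pos: [0.586, -0.0212, 0.1525]
orientation: [0.787, 0.354, 0.457, -0.214]
ft_force: [-0.1, -0.1, -0.7]
finger_gap: 0.093
finger_force: 0.0
```

```bash
python3 - <<'E'
from h import *
st();delta(*pose([.591,-.0245,.15],48.3,60));delta(*pose([.591,-.0245,.15],48.3,-30))
E
```

```text
t 1.6 p [ 0.586  -0.0212  0.1525] z [ 0.569  0.66  -0.49 ] x [0.331 0.362 0.871] gap 0.093 q [ 1.11  1.12 -1.19  2.11 -1.32  0.02  1.08] F [-0.1 -0.1 -0.7]
d [-0.0016  0.0059 -0.0041] w [-0.81 -0.63 -0.38] |w| 1.1 rows 0.1
d [0.0043 0.006  0.0019] w [ -0.94 -90.62   0.34] |w| 90.6 rows 10.6
```

```bash
python3 - <<'E'
from h import *
delta(*pose([.591,-.0245,.17],48.3,-40))
E
```

```text
d [ 0.0216  0.0057 -0.0068] w [  -0.93 -100.62    0.43] |w| 100.6 rows 11.7
```

{"method": "move_arm", "body": {
  "steps": [
    {"dx": 0.022,"dy": 0.006,"dz": -0.007,"wx": -0.9,"wy": -100.6,"wz": 0.4,"fingers": 0},
    {"dx": 0.022,"dy": 0.006,"dz": -0.007,"wx": -0.9,"wy": -100.6,"wz": 0.4,"fingers": 0},
    {"dx": 0.022,"dy": 0.006,"dz": -0.007,"wx": -0.9,"wy": -100.6,"wz": 0.4,"fingers": 0},
    {"dx": 0.022,"dy": 0.006,"dz": -0.007,"wx": -0.9,"wy": -100.6,"wz": 0.4,"fingers": 0},
    {"dx": 0.022,"dy": 0.006,"dz": -0.007,"wx": -0.9,"wy": -100.6,"wz": 0.4,"fingers": 0},
    {"dx": 0.022,"dy": 0.006,"dz": -0.007,"wx": -0.9,"wy": -100.6,"wz": 0.4,"fingers": 0},
    {"dx": 0.022,"dy": 0.006,"dz": -0.007,"wx": -0.9,"wy": -100.6,"wz": 0.4,"fingers": 0},
    {"dx": 0.022,"dy": 0.006,"dz": -0.007,"wx": -0.9,"wy": -100.6,"wz": 0.4,"fingers": 0}
  ]
}}

```text
time_s: 2.4
tool_pos: [0.5948, -0.0299, 0.1802]
orientation: [0.913, 0.408, 0.023, -0.012]
ft_force: [0.4, -0.4, -0.6]
finger_gap: 0.0932
finger_force: 0.0
```

```bash
python3 - <<'E'
from h import *
st();delta(*pose([.591,-.0245,.17],48.3,-40))
E
```

```text
t 2.4 p [ 0.5948 -0.0299  0.1802] z [ 0.033  0.04  -0.999] x [0.667 0.744 0.052] gap 0.0932 q [-0.13  0.59  0.26  1.7  -0.25  0.85 -0.48] F [ 0.4 -0.4 -0.6]
d [ 0.005  -0.0064  0.0059] w [ -0.18 -42.98  -0.12] |w| 43.0 rows 5.0
```

{"method": "move_arm", "body": {
  "steps": [
    {"dx": 0.005,"dy": -0.006,"dz": 0.006,"wx": 0,"wy": -43,"wz": 0,"fingers": 0},
    {"dx": 0.005,"dy": -0.006,"dz": 0.006,"wx": 0,"wy": -43,"wz": 0,"fingers": 0},
    {"dx": 0.005,"dy": -0.006,"dz": 0.006,"wx": 0,"wy": -43,"wz": 0,"fingers": 0},
    {"dx": 0.005,"dy": -0.006,"dz": 0.006,"wx": 0,"wy": -43,"wz": 0,"fingers": 0},
    {"dx": 0.005,"dy": -0.006,"dz": 0.006,"wx": 0,"wy": -43,"wz": 0,"fingers": 0},
    {"dx": 0.005,"dy": -0.006,"dz": 0.006,"wx": 0,"wy": -43,"wz": 0,"fingers": 0},
    {"dx": 0.005,"dy": -0.006,"dz": 0.006,"wx": 0,"wy": -43,"wz": 0,"fingers": 0}
  ]
}}

```text
time_s: 3.1
tool_pos: [0.5934, -0.021, 0.1714]
orientation: [0.858, 0.386, -0.311, 0.135]
ft_force: [-0.1, -0.2, 0.4]
finger_gap: 0.0929
finger_force: 0.0
```

```bash
python3 - <<'E'
from h import *
st();delta(*pose([.591,-.0245,.17],48.3,-40));delta(*pose([.591,-.0245,.030],48.3,-40))
E
```

```text
t 3.1 p [ 0.5934 -0.021   0.1714] z [-0.43  -0.472 -0.77 ] x [ 0.509  0.578 -0.638] gap 0.0929 q [-0.42  0.92  0.49  1.31  0.1   1.48 -0.78] F [-0.1 -0.2  0.4]
d [-0.0023  0.0005 -0.0023] w [-0.37 -0.33  0.25] |w| 0.6 rows 0.1
d [0.0871 0.0016 0.1055] w [-0.37 -0.33  0.25] |w| 0.6 rows 2.7
```

{"method": "move_arm", "body": {
  "steps": [
    {"dx": 0.029,"dy": 0.001,"dz": 0.035,"wx": 0,"wy": 0,"wz": 0,"fingers": 0},
    {"dx": 0.058,"dy": 0.001,"dz": 0.07,"wx": 0,"wy": 0,"wz": 0,"fingers": 0},
    {"dx": 0.087,"dy": 0.001,"dz": 0.105,"wx": 0,"wy": 0,"wz": 0,"fingers": 0},
    {"dx": 0.087,"dy": 0.001,"dz": 0.105,"wx": 0,"wy": 0,"wz": 0,"fingers": 0},
    {"dx": 0.087,"dy": 0.001,"dz": 0.105,"wx": 0,"wy": 0,"wz": 0,"fingers": 0.15},
    {"dx": 0.087,"dy": 0.001,"dz": 0.105,"wx": 0,"wy": 0,"wz": 0,"fingers": 0.3},
    {"dx": 0.087,"dy": 0.001,"dz": 0.105,"wx": 0,"wy": 0,"wz": 0,"fingers": 0.45},
    {"dx": 0.087,"dy": 0.001,"dz": 0.105,"wx": 0,"wy": 0,"wz": 0,"fingers": 0.7}
  ]
}}

```text
time_s: 3.9
tool_pos: [0.5946, -0.0204, 0.0374]
orientation: [0.858, 0.386, -0.31, 0.136]
ft_force: [-0.2, 0.4, 0.3]
finger_gap: 0.0655
finger_force: 0.0
```

```bash
python3 - <<'E'
from h import *
st()
a,K,M=cam("wrist");cv2.imwrite("pics/w1.png",a)
delta(*pose([.591,-.0245,.030],48.3,-40))
E
```

```text
t 3.9 p [ 0.5946 -0.0204  0.0374] z [-0.427 -0.472 -0.771] x [ 0.511  0.578 -0.637] gap 0.0655 q [-0.41  1.08  0.45  1.36  0.06  1.28 -0.84] F [-0.2  0.4  0.3]
d [0.0003 0.0003 0.0026] w [-0.28 -0.42  0.23] |w| 0.6 rows 0.1
```

View pics/w1.png

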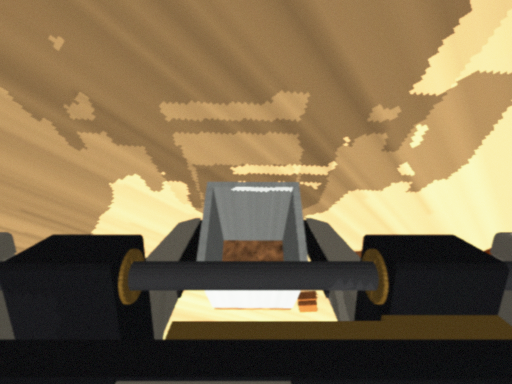

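The wrist view shows the pot's mouth at (255,240), centred between the fingers with the cork floor visible. I'll close on it and lift a little.

{"method": "move_arm", "body": {
  "steps": [
    {"dx": 0,"dy": 0,"dz": 0,"wx": 0,"wy": 0,"wz": 0,"fingers": 0.7},
    {"dx": 0,"dy": 0,"dz": 0,"wx": 0,"wy": 0,"wz": 0,"fingers": 0.7},
    {"dx": 0,"dy": 0,"dz": 0,"wx": 0,"wy": 0,"wz": 0,"fingers": 0.7},
    {"dx": 0,"dy": 0,"dz": 0,"wx": 0,"wy": 0,"wz": 0,"fingers": 0.7},
    {"dx": -0.032,"dy": 0,"dz": -0.038,"wx": 0,"wy": 0,"wz": 0,"fingers": 0.7},
    {"dx": -0.057,"dy": 0,"dz": -0.07,"wx": 0,"wy": 0,"wz": 0,"fingers": 0.7},
    {"dx": -0.057,"dy": 0,"dz": -0.07,"wx": 0,"wy": 0,"wz": 0,"fingers": 0.7}
  ]
}}

```text
time_s: 4.65
tool_pos: [0.5978, -0.021, 0.1303]
orientation: [0.859, 0.385, -0.307, 0.138]
ft_force: [0.3, -0.6, -0.2]
finger_gap: 0.056
finger_force: 29.9
```

```bash
python3 - <<'E'
from h import *
st();delta(*pose([.591,-.0245,.13],48.3,50))
E
```

```text
t 4.65 p [ 0.5978 -0.021   0.1303] z [-0.421 -0.473 -0.774] x [ 0.515  0.578 -0.634] gap 0.056 q [-0.42  0.97  0.48  1.33  0.09  1.41 -0.8 ] F [ 0.3 -0.6 -0.2]
d [-0.0114 -0.0027  0.0047] w [-0.000e+00  8.931e+01  2.000e-02] |w| 89.3 rows 10.4
```

{"method": "move_arm", "body": {
  "steps": [
    {"dx": -0.011,"dy": -0.003,"dz": 0.005,"wx": 0,"wy": 90,"wz": 0,"fingers": 0.7},
    {"dx": -0.011,"dy": -0.003,"dz": 0.005,"wx": 0,"wy": 90,"wz": 0,"fingers": 0.7},
    {"dx": -0.011,"dy": -0.003,"dz": 0.005,"wx": 0,"wy": 90,"wz": 0,"fingers": 0.7},
    {"dx": -0.011,"dy": -0.003,"dz": 0.005,"wx": 0,"wy": 90,"wz": 0,"fingers": 0.7},
    {"dx": -0.011,"dy": -0.003,"dz": 0.005,"wx": 0,"wy": 90,"wz": 0,"fingers": 0.7},
    {"dx": -0.011,"dy": -0.003,"dz": 0.005,"wx": 0,"wy": 90,"wz": 0,"fingers": 0.7},
    {"dx": -0.011,"dy": -0.003,"dz": 0.005,"wx": 0,"wy": 90,"wz": 0,"fingers": 0.7},
    {"dx": -0.011,"dy": -0.003,"dz": 0.005,"wx": 0,"wy": 90,"wz": 0,"fingers": 0.7}
  ]
}}

```text
time_s: 5.45
tool_pos: [0.5834, -0.027, 0.1274]
orientation: [0.885, 0.396, 0.22, -0.104]
ft_force: [0.2, 1.0, -4.1]
finger_gap: 0.0559
finger_force: 29.9
```

```bash
python3 - <<'E'
from h import *
st();delta(*pose([.591,-.0245,.11],48.3,50.5))
E
```

```text
t 5.45 p [ 0.5834 -0.027   0.1274] z [ 0.308  0.358 -0.881] x [0.59  0.655 0.472] gap 0.0559 q [ 0.44  0.64 -0.33  1.98 -0.66  0.38  0.06] F [ 0.2  1.  -4.1]
d [-0.0043  0.0041  0.013 ] w [-0.41 22.33 -0.33] |w| 22.3 rows 2.6
```

{"method": "move_arm", "body": {
  "steps": [
    {"dx": -0.004,"dy": 0.004,"dz": 0.013,"wx": -0.4,"wy": 22.3,"wz": -0.3,"fingers": 0.7},
    {"dx": -0.004,"dy": 0.004,"dz": 0.013,"wx": -0.4,"wy": 22.3,"wz": -0.3,"fingers": 0.7},
    {"dx": -0.004,"dy": 0.004,"dz": 0.013,"wx": -0.4,"wy": 22.3,"wz": -0.3,"fingers": 0.7},
    {"dx": -0.004,"dy": 0.004,"dz": 0.013,"wx": -0.4,"wy": 22.3,"wz": -0.3,"fingers": 0.7},
    {"dx": -0.004,"dy": 0.004,"dz": 0.013,"wx": -0.4,"wy": 22.3,"wz": -0.3,"fingers": 0.7}
  ]
}}

```text
time_s: 5.95
tool_pos: [0.5881, -0.0288, 0.1117]
orientation: [0.827, 0.368, 0.386, -0.176]
ft_force: [0.1, 0.6, -0.6]
finger_gap: 0.0563
finger_force: 30.0
```

```bash
python3 - <<'E'
from h import *
st();delta(*pose([.591,-.0245,.075],48.3,50.5));delta(*pose([.591,-.0245,.064],48.3,50.5))
a,K,M=cam("scene");cv2.imwrite("pics/s2.png",cv2.resize(a[120:270,180:380],(800,600)))
E
```

```text
t 5.95 p [ 0.5881 -0.0288  0.1117] z [ 0.51   0.576 -0.639] x [0.431 0.472 0.769] gap 0.0563 q [ 0.99  1.01 -1.01  2.08 -0.83  0.03  0.52] F [ 0.1  0.6 -0.6]
d [-0.0249 -0.0004  0.0214] w [-0.15  0.23 -0.47] |w| 0.5 rows 0.7
d [-0.0334 -0.0003  0.0284] w [-0.15  0.23 -0.47] |w| 0.5 rows 0.9
```

View pics/s2.png

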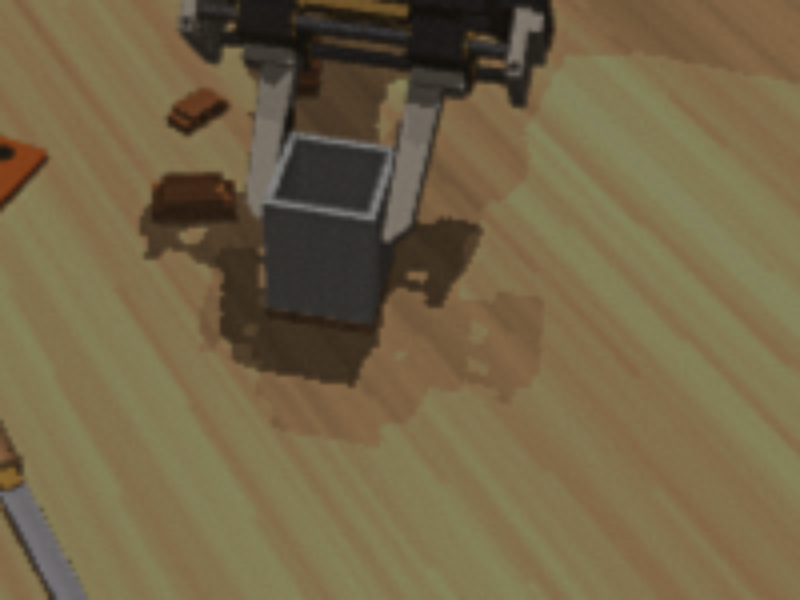

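The pot is upright in the grip, with its mouth at about (330,175) in the crop. Lowering it now.

{"method": "move_arm", "body": {
  "steps": [
    {"dx": -0.012,"dy": 0,"dz": 0.011,"wx": 0,"wy": 0,"wz": 0,"fingers": 0.7},
    {"dx": -0.025,"dy": 0,"dz": 0.021,"wx": 0,"wy": 0,"wz": 0,"fingers": 0.7},
    {"dx": -0.03,"dy": 0,"dz": 0.025,"wx": 0,"wy": 0,"wz": 0,"fingers": 0.7},
    {"dx": -0.03,"dy": 0,"dz": 0.025,"wx": 0,"wy": 0,"wz": 0,"fingers": 0.7}
  ]
}}

```text
time_s: 6.4
tool_pos: [0.5938, -0.0296, 0.0796]
orientation: [0.824, 0.378, 0.384, -0.175]
ft_force: [0.1, -0.5, -1.4]
finger_gap: 0.0561
finger_force: 30.0
```

```bash
python3 - <<'E'
from h import *
st();delta(*pose([.591,-.0245,.062],48.3,50.5));delta(*pose([.591,-.0245,.058],48.3,50.5))
E
```

```text
t 6.4 p [ 0.5938 -0.0296  0.0796] z [ 0.5    0.578 -0.644] x [0.419 0.49  0.765] gap 0.0561 q [ 0.97  1.07 -0.99  2.07 -1.36  0.02  1.12] F [ 0.1 -0.5 -1.4]
d [-0.0122 -0.0056  0.0069] w [-0.65  0.63  0.73] |w| 1.2 rows 0.3
d [-0.0153 -0.0056  0.0094] w [-0.65  0.63  0.73] |w| 1.2 rows 0.4
```

Joints 5 and 6 are at their limits here, so I'll shift the pot a little in +y and −x.

```bash
python3 - <<'E'
from h import *
delta(*pose([.57,.025,.076],50,50.5))
E
```

```text
d [ 0.0139 -0.0536  0.016 ] w [ 0.65  0.63 -0.36] |w| 1.0 rows 1.2
```

{"method": "move_arm", "body": {
  "steps": [
    {"dx": 0.014,"dy": -0.054,"dz": 0.016,"wx": 0.6,"wy": 0.6,"wz": -0.4,"fingers": 0.7},
    {"dx": 0.014,"dy": -0.054,"dz": 0.016,"wx": 0.6,"wy": 0.6,"wz": -0.4,"fingers": 0.7},
    {"dx": 0.014,"dy": -0.054,"dz": 0.016,"wx": 0.6,"wy": 0.6,"wz": -0.4,"fingers": 0.7},
    {"dx": 0.014,"dy": -0.054,"dz": 0.016,"wx": 0.6,"wy": 0.6,"wz": -0.4,"fingers": 0.7}
  ]
}}

```text
time_s: 6.8
tool_pos: [0.5786, 0.0018, 0.0911]
orientation: [0.819, 0.386, 0.376, -0.194]
ft_force: [0.4, -0.5, -1.8]
finger_gap: 0.0557
finger_force: 30.0
```

```bash
python3 - <<'E'
from h import *
st();delta(*pose([.57,.025,.076],50,50.5));delta(*pose([.57,.025,.062],50,50.5))
E
```

```text
t 6.8 p [0.5786 0.0018 0.0911] z [ 0.466  0.609 -0.641] x [0.418 0.487 0.767] gap 0.0557 q [ 0.94  1.05 -1.01  2.1  -1.36  0.01  1.07] F [ 0.4 -0.5 -1.8]
d [-0.0039 -0.0211  0.0138] w [-1.97  0.41 -0.45] |w| 2.1 rows 0.5
d [-0.0147 -0.0207  0.0228] w [-1.97  0.41 -0.45] |w| 2.1 rows 0.7
```

```bash
python3 - <<'E'
from h import *
delta(*pose([.605,-.05,.08],50,48))
E
```

```text
d [-0.0224  0.053  -0.0181] w [-1.98 -2.09 -0.41] |w| 2.9 rows 1.2
```

{"method": "move_arm", "body": {
  "steps": [
    {"dx": -0.022,"dy": 0.053,"dz": -0.018,"wx": -2,"wy": -2.1,"wz": -0.4,"fingers": 0.7},
    {"dx": -0.022,"dy": 0.053,"dz": -0.018,"wx": -2,"wy": -2.1,"wz": -0.4,"fingers": 0.7},
    {"dx": -0.022,"dy": 0.053,"dz": -0.018,"wx": -2,"wy": -2.1,"wz": -0.4,"fingers": 0.7},
    {"dx": -0.022,"dy": 0.053,"dz": -0.018,"wx": -2,"wy": -2.1,"wz": -0.4,"fingers": 0.7}
  ]
}}

```text
time_s: 7.2
tool_pos: [0.6019, -0.0542, 0.0836]
orientation: [0.828, 0.384, 0.369, -0.173]
ft_force: [-0.6, 1.1, -1.8]
finger_gap: 0.0559
finger_force: 30.0
```

```bash
python3 - <<'E'
from h import *
st();delta(*pose([.605,-.05,.08],50,48));delta(*pose([.605,-.05,.066],50,48))
E
```

```text
t 7.2 p [ 0.6019 -0.0542  0.0836] z [ 0.479  0.57  -0.668] x [0.432 0.509 0.744] gap 0.0559 q [ 0.84  0.92 -0.69  2.01 -1.26  0.29  0.96] F [-0.6  1.1 -1.8]
d [ 0.0008 -0.0003  0.0003] w [ 0.02 -0.11 -0.2 ] |w| 0.2 rows 0.0
d [-0.0096 -0.0003  0.0096] w [ 0.02 -0.11 -0.2 ] |w| 0.2 rows 0.3
```

That has freed the joints. Now the rest of the tilt and the lowering.

{"method": "move_arm", "body": {
  "steps": [
    {"dx": -0.009,"dy": 0,"dz": 0.009,"wx": 0,"wy": 2.6,"wz": 0,"fingers": 0.7},
    {"dx": -0.012,"dy": 0,"dz": 0.011,"wx": 0,"wy": 2.6,"wz": 0,"fingers": 0.7},
    {"dx": -0.012,"dy": 0,"dz": 0.011,"wx": 0,"wy": 2.6,"wz": 0,"fingers": 0.7}
  ]
}}

```text
time_s: 7.5
tool_pos: [0.6008, -0.0526, 0.0669]
orientation: [0.82, 0.379, 0.388, -0.184]
ft_force: [0.5, 0.9, -2.8]
finger_gap: 0.0557
finger_force: 30.0
```

```bash
python3 - <<'E'
from h import *
st()
a,K,M=cam("scene");cv2.imwrite("pics/s3.png",cv2.resize(a[120:270,180:380],(800,600)))
E
```

```text
t 7.5 p [ 0.6008 -0.0526  0.0669] z [ 0.496  0.596 -0.631] x [0.411 0.479 0.776] gap 0.0557 q [ 0.91  1.02 -0.79  2.02 -1.3   0.22  1.07] F [ 0.5  0.9 -2.8]
```

View pics/s3.png

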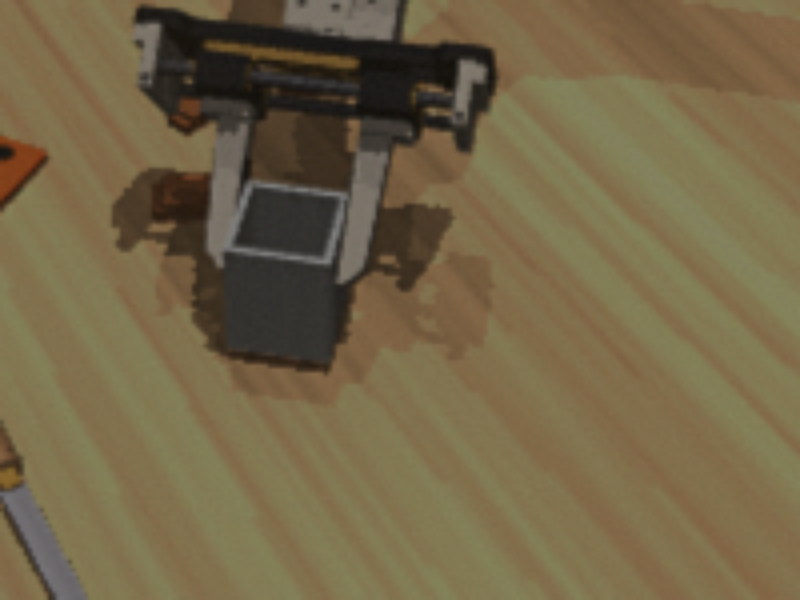

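{"method": "move_arm", "body": {
  "steps": [
    {"dx": -0.002,"dy": 0,"dz": 0.0015,"wx": 0,"wy": 0,"wz": 0,"fingers": 0.7},
    {"dx": -0.0025,"dy": 0,"dz": 0.002,"wx": 0,"wy": 0,"wz": 0,"fingers": 0.7},
    {"dx": -0.0025,"dy": 0,"dz": 0.002,"wx": 0,"wy": 0,"wz": 0,"fingers": 0.7}
  ]
}}

```text
time_s: 7.85
tool_pos: [0.6018, -0.0519, 0.0661]
orientation: [0.818, 0.381, 0.389, -0.183]
ft_force: [-2.8, -1.6, 5.7]
finger_gap: 0.0564
finger_force: 30.0
```

Contact with the bench, so I'll open and back out along the tool axis.

{"method": "move_arm", "body": {
  "steps": [
    {"dx": 0,"dy": 0,"dz": 0,"wx": 0,"wy": 0,"wz": 0,"fingers": 0.38},
    {"dx": 0,"dy": 0,"dz": 0,"wx": 0,"wy": 0,"wz": 0,"fingers": 0.3},
    {"dx": 0,"dy": 0,"dz": 0,"wx": 0,"wy": 0,"wz": 0,"fingers": 0.1},
    {"dx": 0,"dy": 0,"dz": 0,"wx": 0,"wy": 0,"wz": 0,"fingers": 0.0},
    {"dx": 0,"dy": 0,"dz": -0.03,"wx": 0,"wy": 0,"wz": 0,"fingers": 0},
    {"dx": 0,"dy": 0,"dz": -0.07,"wx": 0,"wy": 0,"wz": 0,"fingers": 0},
    {"dx": 0,"dy": 0,"dz": -0.12,"wx": 0,"wy": 0,"wz": 0,"fingers": 0},
    {"dx": 0,"dy": 0,"dz": -0.14,"wx": 0,"wy": 0,"wz": 0,"fingers": 0}
  ]
}}

```text
time_s: 8.65
tool_pos: [0.5308, -0.1394, 0.154]
orientation: [0.82, 0.38, 0.388, -0.18]
ft_force: [0.8, 0.6, -0.1]
finger_gap: 0.0928
finger_force: 0.0
```

```bash
python3 - <<'E'
from h import *
st()
b,K,M=cam("top");np.savez("t2.npz",b=b,K=K,M=M);a,_,_=cam("scene")
o=np.hstack([cv2.resize(b[150:290,180:380],(400,280)),cv2.resize(a[120:260,180:380],(400,280))]);cv2.imwrite("pics/s4.png",o)
delta(*pose([.569,-.235,.15],17.6,0))
E
```

```text
t 8.65 p [ 0.5308 -0.1394  0.154 ] z [ 0.499  0.59  -0.635] x [0.411 0.483 0.773] gap 0.0928 q [ 1.01  0.75 -0.57  2.04 -1.04  0.59  0.82] F [ 0.8  0.6 -0.1]
d [-0.029   0.0905 -0.0394] w [-14.19 -49.25  29.92] |w| 59.3 rows 6.9
```

View pics/s4.png

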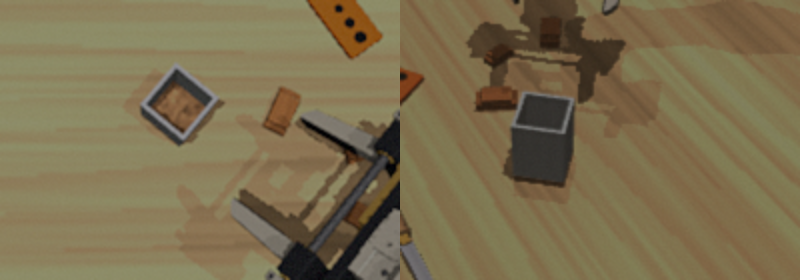

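The pot now stands upright, seen from both cameras: about (180,103) in the left half and (545,140) in the right half. Next is cleat B.

{"method": "move_arm", "body": {
  "steps": [
    {"dx": -0.029,"dy": 0.0905,"dz": -0.039,"wx": -14.2,"wy": -49.2,"wz": 29.9,"fingers": 0.55},
    {"dx": -0.029,"dy": 0.0905,"dz": -0.039,"wx": -14.2,"wy": -49.2,"wz": 29.9,"fingers": 0.55},
    {"dx": -0.029,"dy": 0.0905,"dz": -0.039,"wx": -14.2,"wy": -49.2,"wz": 29.9,"fingers": 0.55},
    {"dx": -0.029,"dy": 0.0905,"dz": -0.039,"wx": -14.2,"wy": -49.2,"wz": 29.9,"fingers": 0.55},
    {"dx": -0.029,"dy": 0.0905,"dz": -0.039,"wx": -14.2,"wy": -49.2,"wz": 29.9,"fingers": 0.55},
    {"dx": -0.029,"dy": 0.0905,"dz": -0.039,"wx": -14.2,"wy": -49.2,"wz": 29.9,"fingers": 0.55},
    {"dx": -0.029,"dy": 0.0905,"dz": -0.039,"wx": -14.2,"wy": -49.2,"wz": 29.9,"fingers": 0.55},
    {"dx": -0.029,"dy": 0.0905,"dz": -0.039,"wx": -14.2,"wy": -49.2,"wz": 29.9,"fingers": 0.55}
  ]
}}

```text
time_s: 9.55
tool_pos: [0.5744, -0.2228, 0.1518]
orientation: [0.987, 0.163, 0.0, -0.004]
ft_force: [0.5, 1.0, -0.3]
finger_gap: 0.0423
finger_force: 0.0
```

```bash
python3 - <<'E'
from h import *
st();a,K,M=cam("wrist");np.savez("w2.npz",b=a,K=K,M=M)
print("cleat B px",proj(K,M,[.569,-.235,.012]).round(0))
cv2.imwrite("pics/w2.png",a)
delta(*pose([.569,-.235,.021],17.6,0))
# pot rim from top view (inner floor+rim): bright rim mask
z=np.load("t2.npz");b=z["b"];c=b[170:240,240:300].astype(int)
m=((np.ptp(c,axis=2)<25)).astype(np.uint8)
cs,_=cv2.findContours(cv2.morphologyEx(m,3,np.ones((3,3))),0,2);k=max(cs,key=cv2.contourArea).reshape(-1,2)+[240,170]
print(cv2.minAreaRect((ray(z["K"],z["M"],k,.08)[:,:2]*1000).astype(np.float32)))
E
```

```text
t 9.55 p [ 0.5744 -0.2228  0.1518] z [-0.001  0.009 -1.   ] x [0.947 0.321 0.002] gap 0.0423 q [ 0.12  0.69  0.37  1.64 -0.31  0.88 -0.63] F [ 0.5  1.  -0.3]
cleat B px [[262. 197.]]
d [-0.0063  0.009   0.1246] w [-0.51 -0.06  0.91] |w| 1.0 rows 2.5
((604.9425048828125, -43.60409164428711), (58.11128234863281, 63.20819854736328), 50.120662689208984)
```

View pics/w2.png

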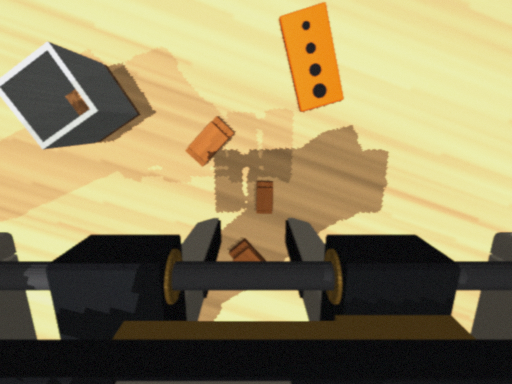

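The cleat is at (264,196), where I predicted it and in line with the tool's x. The pot's rim corners are at (48,43), (98,108), (45,148) and (0,85). Descending.

{"method": "move_arm", "body": {
  "steps": [
    {"dx": -0.006,"dy": 0.009,"dz": 0.045,"wx": -0.5,"wy": 0,"wz": 0.9,"fingers": 0.55},
    {"dx": -0.006,"dy": 0.009,"dz": 0.09,"wx": -0.5,"wy": 0,"wz": 0.9,"fingers": 0.55},
    {"dx": -0.006,"dy": 0.009,"dz": 0.115,"wx": -0.5,"wy": 0,"wz": 0.9,"fingers": 0.55},
    {"dx": -0.006,"dy": 0.009,"dz": 0.124,"wx": -0.5,"wy": 0,"wz": 0.9,"fingers": 0.55},
    {"dx": -0.006,"dy": 0.009,"dz": 0.124,"wx": -0.5,"wy": 0,"wz": 0.9,"fingers": 0.7},
    {"dx": -0.006,"dy": 0.009,"dz": 0.124,"wx": -0.5,"wy": 0,"wz": 0.9,"fingers": 0.9},
    {"dx": -0.006,"dy": 0.009,"dz": 0.124,"wx": -0.5,"wy": 0,"wz": 0.9,"fingers": 0.95},
    {"dx": -0.006,"dy": 0.009,"dz": 0.124,"wx": -0.5,"wy": 0,"wz": 0.9,"fingers": 0.95}
  ]
}}

```text
time_s: 10.4
tool_pos: [0.5677, -0.242, 0.0318]
orientation: [0.989, 0.148, 0.002, 0.003]
ft_force: [-0.3, 0.0, 2.3]
finger_gap: 0.0172
finger_force: 30.0
```

{"method": "move_arm", "body": {
  "steps": [
    {"dx": 0,"dy": 0,"dz": 0,"wx": 0,"wy": 0,"wz": 0,"fingers": 0.95},
    {"dx": 0,"dy": 0,"dz": -0.04,"wx": 0,"wy": 0,"wz": 0,"fingers": 0.95},
    {"dx": 0,"dy": 0,"dz": -0.08,"wx": 0,"wy": 0,"wz": 0,"fingers": 0.95},
    {"dx": 0,"dy": 0,"dz": -0.12,"wx": 0,"wy": 0,"wz": 0,"fingers": 0.95},
    {"dx": 0,"dy": 0,"dz": -0.13,"wx": 0,"wy": 0,"wz": 0,"fingers": 0.95}
  ]
}}

```text
time_s: 10.9
tool_pos: [0.5689, -0.2423, 0.1654]
orientation: [0.989, 0.148, 0.005, 0.004]
ft_force: [0.4, -1.3, 0.4]
finger_gap: 0.0172
finger_force: 30.0
```

```bash
python3 - <<'E'
from h import *
st();z=np.load("w2.npz");a=z["b"];g=cv2.cvtColor(a,6)
c=a[30:160,0:110].astype(int);m=((c.min(2)>190)&(np.ptp(c,axis=2)<25)).astype(np.uint8)
cs,_=cv2.findContours(m,0,2);k=max(cs,key=cv2.contourArea).reshape(-1,2)+[0,30]
w=ray(z["K"],z["M"],k,.08)[:,:2]*1000
print(cv2.minAreaRect(w.astype(np.float32)))
print(ray(z["K"],z["M"],[[48,43],[98,108],[45,148],[0,85]],.08).round(3))
z=np.load("t2.npz");b=z["b"];c=b[170:240,240:300].astype(int);print(c[30:40,0:60:6].min(2)[0],c.max())
m=((np.ptp(c,axis=2)<25)&(c.min(2)>110)).astype(np.uint8)
cs,_=cv2.findContours(m,0,2);k=max(cs,key=cv2.contourArea).reshape(-1,2)+[240,170]
print(cv2.minAreaRect((ray(z["K"],z["M"],k,.08)[:,:2]*1000).astype(np.float32)))
E
```

```text
t 10.9 p [ 0.5689 -0.2423  0.1654] z [ 0.011 -0.007 -1.   ] x [0.956 0.292 0.009] gap 0.0172 q [ 0.13  0.67  0.39  1.63 -0.31  0.89 -0.63] F [ 0.4 -1.3  0.4]
((606.8475952148438, -46.20674133300781), (55.81669616699219, 56.07670211791992), 50.18034744262695)
[[ 0.645 -0.043  0.08 ]
 [ 0.612 -0.086  0.08 ]
 [ 0.569 -0.052  0.08 ]
 [ 0.605 -0.013  0.08 ]]
[ 94  80 144  39  67  70  59  50 100  89] 158
((608.0578002929688, -45.055931091308594), (56.36443328857422, 56.555137634277344), 50.099647521972656)
```

```bash
python3 - <<'E'
from h import *
delta(*pose([.606,-.048,.14],50,0))
E
```

```text
d [ 0.0921 -0.1752  0.0185] w [  0.7   -0.31 -33.03] |w| 33.0 rows 4.0
```

{"method": "move_arm", "body": {
  "steps": [
    {"dx": 0.092,"dy": -0.175,"dz": 0.018,"wx": 0.7,"wy": -0.3,"wz": -33,"fingers": 0.95},
    {"dx": 0.092,"dy": -0.175,"dz": 0.018,"wx": 0.7,"wy": -0.3,"wz": -33,"fingers": 0.95},
    {"dx": 0.092,"dy": -0.175,"dz": 0.018,"wx": 0.7,"wy": -0.3,"wz": -33,"fingers": 0.95},
    {"dx": 0.092,"dy": -0.175,"dz": 0.018,"wx": 0.7,"wy": -0.3,"wz": -33,"fingers": 0.95},
    {"dx": 0.092,"dy": -0.175,"dz": 0.018,"wx": 0.7,"wy": -0.3,"wz": -33,"fingers": 0.95},
    {"dx": 0.092,"dy": -0.175,"dz": 0.018,"wx": 0.7,"wy": -0.3,"wz": -33,"fingers": 0.95},
    {"dx": 0.092,"dy": -0.175,"dz": 0.018,"wx": 0.7,"wy": -0.3,"wz": -33,"fingers": 0.95},
    {"dx": 0.092,"dy": -0.175,"dz": 0.018,"wx": 0.7,"wy": -0.3,"wz": -33,"fingers": 0.95}
  ]
}}

```text
time_s: 11.7
tool_pos: [0.603, -0.0491, 0.1416]
orientation: [0.907, 0.421, -0.004, -0.003]
ft_force: [-0.1, 0.2, -0.2]
finger_gap: 0.0171
finger_force: 30.0
```

```bash
python3 - <<'E'
from h import *
st();delta(*pose([.606,-.048,.107],50,0))
a,K,M=cam("wrist");cv2.imwrite("pics/w3.png",a)
E
```

```text
t 11.7 p [ 0.603  -0.0491  0.1416] z [-0.009  0.003 -1.   ] x [ 0.646  0.763 -0.004] gap 0.0171 q [-0.1   0.67  0.24  1.67 -0.2   0.83 -0.47] F [-0.1  0.2 -0.2]
d [0.0029 0.0018 0.0285] w [-0.5   0.22 -0.25] |w| 0.6 rows 0.6
```

View pics/w3.png

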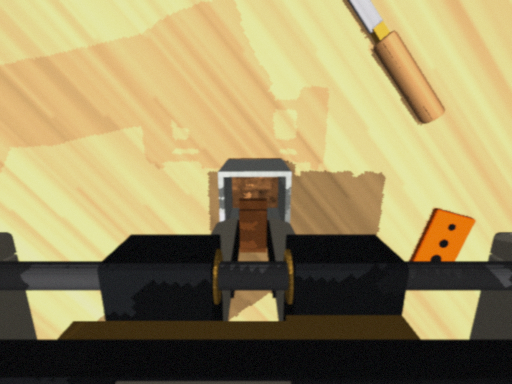

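The cleat is held over the mouth at about (255,215), square to the pot. A quick check of its far end along x.

```bash
python3 - <<'E'
from h import *
a,K,M=cam("wrist");s=ctrl.observe();print(np.round(s["tool_pos"],4));u=np.array([.643,.766,0])
p=ray(K,M,[[253,199]],.118)[0];print("cleat far end along x rel pot centre",(p-[.6075,-.0455,0])@u)
p=ray(K,M,[[255,174]],.08)[0];print("rim far inner",(p-[.6075,-.0455,0])@u)
delta(*pose([.606,-.048,.107],50,0))
E
```

```text
[ 0.6032 -0.0486  0.1416]
cleat far end along x rel pot centre 0.015503935577715379
rim far inner 0.024527789834703547
d [0.0024 0.002  0.0286] w [-0.51  0.19 -0.21] |w| 0.6 rows 0.6
```

{"method": "move_arm", "body": {
  "steps": [
    {"dx": 0.0025,"dy": 0.001,"dz": 0.0,"wx": -0.5,"wy": 0.2,"wz": -0.2,"fingers": 0.95},
    {"dx": 0.0025,"dy": 0.001,"dz": 0.02,"wx": -0.5,"wy": 0.2,"wz": -0.2,"fingers": 0.95},
    {"dx": 0.0025,"dy": 0.001,"dz": 0.028,"wx": -0.5,"wy": 0.2,"wz": -0.2,"fingers": 0.95},
    {"dx": 0.0025,"dy": 0.001,"dz": 0.028,"wx": -0.5,"wy": 0.2,"wz": -0.2,"fingers": 0.95},
    {"dx": 0.0025,"dy": 0.001,"dz": 0.028,"wx": -0.5,"wy": 0.2,"wz": -0.2,"fingers": 0.5},
    {"dx": 0.0025,"dy": 0.001,"dz": 0.028,"wx": -0.5,"wy": 0.2,"wz": -0.2,"fingers": 0.5},
    {"dx": 0.0025,"dy": 0.001,"dz": 0.028,"wx": -0.5,"wy": 0.2,"wz": -0.2,"fingers": 0.5},
    {"dx": 0.0025,"dy": 0.001,"dz": 0.028,"wx": -0.5,"wy": 0.2,"wz": -0.2,"fingers": 0.5}
  ]
}}

```text
time_s: 12.6
tool_pos: [0.6058, -0.0455, 0.1141]
orientation: [0.906, 0.424, 0.001, -0.0]
ft_force: [-0.8, 0.4, -0.3]
finger_gap: 0.0437
finger_force: 0.0
```

{"method": "move_arm", "body": {
  "steps": [
    {"dx": 0,"dy": 0,"dz": -0.03,"wx": 0,"wy": 0,"wz": 0,"fingers": 0.5},
    {"dx": 0,"dy": 0,"dz": -0.08,"wx": 0,"wy": 0,"wz": 0,"fingers": 0.5},
    {"dx": 0,"dy": 0,"dz": -0.08,"wx": 0,"wy": 0,"wz": 0,"fingers": 0.5}
  ]
}}

```text
time_s: 12.9
tool_pos: [0.61, -0.0465, 0.2006]
orientation: [0.906, 0.424, 0.007, 0.003]
ft_force: [-0.2, -1.3, 0.6]
finger_gap: 0.0468
finger_force: 0.0
```

```bash
python3 - <<'E'
from h import *
st();print("36.6");delta(*pose([.564,.295,.15],36.6,0))
E
```

```text
t 12.9 p [ 0.61   -0.0465  0.2006] z [ 0.015 -0.    -1.   ] x [0.641 0.768 0.009] gap 0.0468 q [-0.12  0.6   0.26  1.62 -0.18  0.93 -0.49] F [-0.2 -1.3  0.6]
36.6
d [ 0.2323 -0.2547  0.0438] w [ 0.59 -0.61 13.54] |w| 13.6 rows 6.9
```

{"method": "move_arm", "body": {
  "steps": [
    {"dx": 0.232,"dy": -0.255,"dz": 0.044,"wx": 0.6,"wy": -0.6,"wz": 13.5,"fingers": 0.5},
    {"dx": 0.232,"dy": -0.255,"dz": 0.044,"wx": 0.6,"wy": -0.6,"wz": 13.5,"fingers": 0.5},
    {"dx": 0.232,"dy": -0.255,"dz": 0.044,"wx": 0.6,"wy": -0.6,"wz": 13.5,"fingers": 0.5},
    {"dx": 0.232,"dy": -0.255,"dz": 0.044,"wx": 0.6,"wy": -0.6,"wz": 13.5,"fingers": 0.5},
    {"dx": 0.232,"dy": -0.255,"dz": 0.044,"wx": 0.6,"wy": -0.6,"wz": 13.5,"fingers": 0.5},
    {"dx": 0.232,"dy": -0.255,"dz": 0.044,"wx": 0.6,"wy": -0.6,"wz": 13.5,"fingers": 0.5},
    {"dx": 0.232,"dy": -0.255,"dz": 0.044,"wx": 0.6,"wy": -0.6,"wz": 13.5,"fingers": 0.5},
    {"dx": 0.232,"dy": -0.255,"dz": 0.044,"wx": 0.6,"wy": -0.6,"wz": 13.5,"fingers": 0.5}
  ]
}}

```text
time_s: 13.7
tool_pos: [0.554, 0.3072, 0.1482]
orientation: [0.947, 0.321, -0.008, -0.007]
ft_force: [-0.9, 0.2, -0.8]
finger_gap: 0.0463
finger_force: 0.0
```

{"method": "move_arm", "body": {
  "steps": [
    {"dx": 0,"dy": 0,"dz": 0,"wx": 0,"wy": 0,"wz": 0,"fingers": 0.5},
    {"dx": 0,"dy": 0,"dz": 0,"wx": 0,"wy": 0,"wz": 0,"fingers": 0.5}
  ]
}}

```text
time_s: 13.9
tool_pos: [0.5592, 0.2939, 0.1501]
orientation: [0.95, 0.313, -0.007, -0.002]
ft_force: [0.2, -1.1, 0.3]
finger_gap: 0.0467
finger_force: 0.0
```

```bash
python3 - <<'E'
from h import *
st();a,K,M=cam("wrist");b,Kt,Mt=cam("top");cv2.imwrite("pics/w4.png",np.hstack([cv2.resize(a,(512,384)),cv2.resize(b[150:246,230:300],(280,384))]))
u,v=proj(K,M,[.564,.295,.005])[0].round().astype(int);print(u,v)
r=35;c=a[v-r:v+r,u-r:u+r].max(2);m=(c<55).astype(np.uint8);cs,_=cv2.findContours(m,0,2)
for k in cs:
  if cv2.contourArea(k)>40:
    w=ray(K,M,k.reshape(-1,2)+[u-r,v-r],.005)[:,:2]*1000;print(cv2.contourArea(k),cv2.minAreaRect(w.astype(np.float32)),w.mean(0))
delta(*pose([.564,.295,.021],36.6,0))
E
```

```text
t 13.9 p [0.5592 0.2939 0.1501] z [-0.014 -0.    -1.   ] x [ 0.804  0.595 -0.011] gap 0.0467 q [-0.7   0.71  0.32  1.58 -0.27  0.91 -1.21] F [ 0.2 -1.1  0.3]
255 182
244.0 ((563.4820556640625, 293.654052734375), (29.072118759155273, 14.155508995056152), 37.07023239135742) [562.38308358 292.62086047]
d [0.0059 0.0025 0.1233] w [-0.49  0.61 -0.16] |w| 0.8 rows 2.5
```

View pics/w4.png

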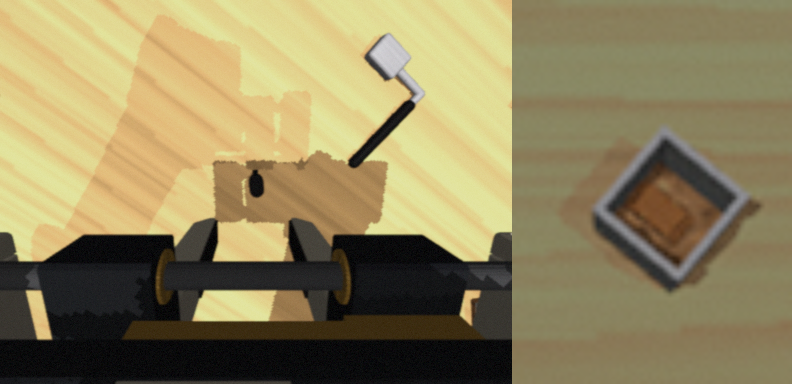

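The cleat lies inside the upright pot (right panel, (655,210)). The button is at (256,184) with its stub pointing away. Descending on it.

{"method": "move_arm", "body": {
  "steps": [
    {"dx": 0.003,"dy": 0.003,"dz": 0.04,"wx": -0.5,"wy": 0.6,"wz": 0,"fingers": 0.5},
    {"dx": 0.003,"dy": 0.003,"dz": 0.08,"wx": -0.5,"wy": 0.6,"wz": 0,"fingers": 0.5},
    {"dx": 0.003,"dy": 0.003,"dz": 0.11,"wx": -0.5,"wy": 0.6,"wz": 0,"fingers": 0.5},
    {"dx": 0.003,"dy": 0.003,"dz": 0.121,"wx": -0.5,"wy": 0.6,"wz": 0,"fingers": 0.5},
    {"dx": 0.003,"dy": 0.003,"dz": 0.122,"wx": -0.5,"wy": 0.6,"wz": 0,"fingers": 0.5},
    {"dx": 0.003,"dy": 0.003,"dz": 0.122,"wx": -0.5,"wy": 0.6,"wz": 0,"fingers": 0.97},
    {"dx": 0.003,"dy": 0.003,"dz": 0.122,"wx": -0.5,"wy": 0.6,"wz": 0,"fingers": 0.97},
    {"dx": 0.003,"dy": 0.003,"dz": 0.122,"wx": -0.5,"wy": 0.6,"wz": 0,"fingers": 0.97}
  ]
}}

```text
time_s: 14.8
tool_pos: [0.5617, 0.296, 0.0294]
orientation: [0.949, 0.314, 0.001, -0.001]
ft_force: [-0.3, -0.3, -0.3]
finger_gap: 0.0274
finger_force: 0.0
```

{"method": "move_arm", "body": {
  "steps": [
    {"dx": 0,"dy": 0,"dz": 0,"wx": 0,"wy": 0,"wz": 0,"fingers": 0.97},
    {"dx": 0,"dy": 0,"dz": 0,"wx": 0,"wy": 0,"wz": 0,"fingers": 0.97},
    {"dx": 0,"dy": 0,"dz": -0.04,"wx": 0,"wy": 0,"wz": 0,"fingers": 0.97},
    {"dx": 0,"dy": 0,"dz": -0.08,"wx": 0,"wy": 0,"wz": 0,"fingers": 0.97},
    {"dx": 0,"dy": 0,"dz": -0.13,"wx": 0,"wy": 0,"wz": 0,"fingers": 0.97},
    {"dx": 0,"dy": 0,"dz": -0.13,"wx": 0,"wy": 0,"wz": 0,"fingers": 0.97},
    {"dx": 0,"dy": 0,"dz": -0.13,"wx": 0,"wy": 0,"wz": 0,"fingers": 0.97}
  ]
}}

```text
time_s: 15.5
tool_pos: [0.5615, 0.2958, 0.1595]
orientation: [0.949, 0.315, 0.001, -0.001]
ft_force: [-0.3, -0.1, -1.2]
finger_gap: 0.0156
finger_force: 30.0
```

```bash
python3 - <<'E'
from h import *
st();delta(*pose([.6075,-.0455,.15],50,0))
E
```

```text
t 15.5 p [0.5615 0.2958 0.1595] z [ 0.002  0.002 -1.   ] x [0.802 0.597 0.003] gap 0.0156 q [-0.71  0.69  0.33  1.58 -0.27  0.91 -1.22] F [-0.3 -0.1 -1.2]
d [-0.1669  0.3013  0.0028] w [ -0.04  -0.17 -13.34] |w| 13.3 rows 6.9
```

{"method": "move_arm", "body": {
  "steps": [
    {"dx": -0.167,"dy": 0.301,"dz": 0.003,"wx": 0,"wy": -0.2,"wz": -13.3,"fingers": 0.97},
    {"dx": -0.167,"dy": 0.301,"dz": 0.003,"wx": 0,"wy": -0.2,"wz": -13.3,"fingers": 0.97},
    {"dx": -0.167,"dy": 0.301,"dz": 0.003,"wx": 0,"wy": -0.2,"wz": -13.3,"fingers": 0.97},
    {"dx": -0.167,"dy": 0.301,"dz": 0.003,"wx": 0,"wy": -0.2,"wz": -13.3,"fingers": 0.97},
    {"dx": -0.167,"dy": 0.301,"dz": 0.003,"wx": 0,"wy": -0.2,"wz": -13.3,"fingers": 0.97},
    {"dx": -0.167,"dy": 0.301,"dz": 0.003,"wx": 0,"wy": -0.2,"wz": -13.3,"fingers": 0.97},
    {"dx": -0.167,"dy": 0.301,"dz": 0.003,"wx": 0,"wy": -0.2,"wz": -13.3,"fingers": 0.97},
    {"dx": -0.167,"dy": 0.301,"dz": 0.003,"wx": 0,"wy": -0.2,"wz": -13.3,"fingers": 0.97}
  ]
}}

```text
time_s: 16.3
tool_pos: [0.6052, -0.0565, 0.1531]
orientation: [0.909, 0.416, -0.005, 0.003]
ft_force: [-0.4, -0.4, 0.6]
finger_gap: 0.0155
finger_force: 30.0
```

{"method": "move_arm", "body": {
  "steps": [
    {"dx": 0,"dy": 0,"dz": 0,"wx": 0,"wy": 0,"wz": 0,"fingers": 0.97},
    {"dx": 0,"dy": 0,"dz": 0,"wx": 0,"wy": 0,"wz": 0,"fingers": 0.97}
  ]
}}

```text
time_s: 16.5
tool_pos: [0.6059, -0.0434, 0.1532]
orientation: [0.906, 0.423, -0.003, -0.002]
ft_force: [-0.6, -0.6, -1.0]
finger_gap: 0.0156
finger_force: 30.0
```

```bash
python3 - <<'E'
from h import *
st();delta(*pose([.6075,-.0455,.105],50,0))
E
```

```text
t 16.5 p [ 0.6059 -0.0434  0.1532] z [-0.006  0.    -1.   ] x [ 0.642  0.767 -0.004] gap 0.0156 q [-0.11  0.66  0.23  1.66 -0.19  0.86 -0.49] F [-0.6 -0.6 -1. ]
d [-0.0004  0.0028  0.0422] w [-0.29  0.22  0.09] |w| 0.4 rows 0.8
```

{"method": "move_arm", "body": {
  "steps": [
    {"dx": 0,"dy": 0.002,"dz": 0.02,"wx": 0,"wy": 0,"wz": 0,"fingers": 0.97},
    {"dx": 0,"dy": 0.002,"dz": 0.042,"wx": 0,"wy": 0,"wz": 0,"fingers": 0.97},
    {"dx": 0,"dy": 0.002,"dz": 0.042,"wx": 0,"wy": 0,"wz": 0,"fingers": 0.97},
    {"dx": 0,"dy": 0.002,"dz": 0.042,"wx": 0,"wy": 0,"wz": 0,"fingers": 0.5},
    {"dx": 0,"dy": 0.002,"dz": 0.042,"wx": 0,"wy": 0,"wz": 0,"fingers": 0.5},
    {"dx": 0,"dy": 0.002,"dz": 0.042,"wx": 0,"wy": 0,"wz": 0,"fingers": 0.5},
    {"dx": 0,"dy": 0.002,"dz": 0.0,"wx": 0,"wy": 0,"wz": 0,"fingers": 0.5},
    {"dx": 0,"dy": 0.002,"dz": -0.05,"wx": 0,"wy": 0,"wz": 0,"fingers": 0.5}
  ]
}}

```text
time_s: 17.3
tool_pos: [0.6071, -0.0465, 0.2043]
orientation: [0.906, 0.422, -0.004, -0.001]
ft_force: [0.9, 0.2, 1.1]
finger_gap: 0.0458
finger_force: 0.0
```

{"method": "move_arm", "body": {
  "steps": [
    {"dx": -0.1,"dy": 0.1,"dz": -0.05,"wx": 0,"wy": 0,"wz": 0,"fingers": 0.5},
    {"dx": -0.1,"dy": 0.1,"dz": -0.05,"wx": 0,"wy": 0,"wz": 0,"fingers": 0.5},
    {"dx": -0.1,"dy": 0.1,"dz": -0.05,"wx": 0,"wy": 0,"wz": 0,"fingers": 0.5},
    {"dx": -0.1,"dy": 0.1,"dz": -0.05,"wx": 0,"wy": 0,"wz": 0,"fingers": 0.5},
    {"dx": -0.1,"dy": 0.1,"dz": -0.05,"wx": 0,"wy": 0,"wz": 0,"fingers": 0.5}
  ]
}}

```text
time_s: 17.8
tool_pos: [0.6206, -0.1895, 0.2559]
orientation: [0.907, 0.421, -0.001, 0.001]
ft_force: [0.7, 0.4, -0.2]
finger_gap: 0.0465
finger_force: 0.0
```

```bash
python3 - <<'E'
from h import *
st();b,K,M=cam("top");a,_,_=cam("scene");cv2.imwrite("pics/f.png",np.hstack([cv2.resize(b[160:240,230:310],(400,400)),cv2.resize(a[140:220,210:290],(400,400))]))
E
```

```text
t 17.8 p [ 0.6206 -0.1895  0.2559] z [-0.002 -0.002 -1.   ] x [ 0.646  0.763 -0.003] gap 0.0465 q [ 0.11  0.61  0.26  1.41 -0.16  1.14 -0.3 ] F [ 0.7  0.4 -0.2]
```

View pics/f.png

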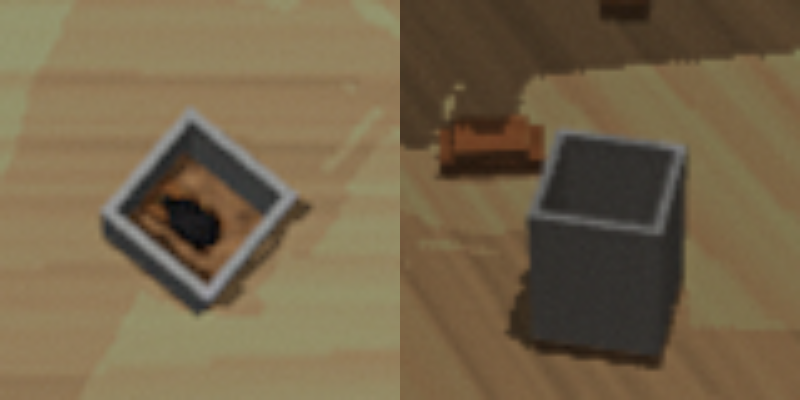

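The button, at (195,222) in the left panel, sits on the cleat inside the upright pot. The arm is clear, so I'm handing in.

```bash
python3 -c "
from h import *
print(order.sign_off())"
```

```text
the job is handed in; nothing more can be done
None
```

I stood the pot upright and put the tuner button and the 36 x 18 mm cleat inside it, left the winder, file and gauge alone, and handed the job in at about 18 s; the sign-off gave no verdict.

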